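# Clip a tissue cassette into the scraping jig

### The arm

A 6-joint arm with a two-finger parallel gripper is mounted at the origin on the work surface. World frame = base frame: x ahead of the robot, y to its left, z up, the work surface at z = 0. Lengths are in m, angles in rad, forces in N, time in s.
With the tool pointing down it reaches from about 0.3 to 0.75 m from the base axis. Payload 8.5 kg.
Tool frame: the origin (TCP) lies midway between the tips of the shut fingers; the grasp point (between the pads) lies bot.grip_point_offset behind it (bot.grip_point_offset is the distance from the TCP to the grasp point, in m); z points along the fingers, y is the line along which they close (so a half turn about z gives the same grasp; the last joint's range is limited). The gripper opens to 85 mm and grips with 20 to 120 N. Pads are 22 mm wide; open, the fingers measure 114 mm over their backs; the gripper's body (76 mm by 85 mm) begins 54 mm behind the grasp point. The pads swing forward as they close: fully open they stand 13 mm farther back than shut.
Start: joints at [0.896, 0.381, 1.297, -0, 1.464, -0.215], TCP at [0.244, 0.493, 0.231] pointing down, gripper open.
Joint ranges: [-3.11, 3.11], [-0.89, 2.33], [0.22, 2.48], [-1.42, 4.56], [0.17, 2.85], [-2.88, 2.88]. Speed limits (rad/s): [2.39, 2.39, 3.14, 3.14, 3.14, 3.14].

### API

Orientations are given as a rotation vector (axis times angle).
In Python, from station import bot, optics, hand_in gives the robot as it stands.
- The arm moves only by the shell command python3 -m crank 'ROWS' [FORCE]. ROWS is JSON, a list that holds one entry, the list of rows, each a list of 5 numbers: the closure, from 0 (fully open) to 1 (shut), then the shift along the tool's x, y, z in m, then the turn about the tool's z in degrees. In form: [[[grip, x, y, z, twist], ...]]. A call has 1 to 20 rows; each row is the pose to reach, as a shift and turn from the pose commanded when the call began, along the tool's axes at that moment; what a row does not reach only later rows make up. A row lasts 1/8 s, in which the tool goes at most 62.5 mm and 10.7 degrees, less where a joint would pass 70% of its speed; a pose out of reach is approached as far as the arm can. A call with a gripper value outside its range is refused whole. The fingers move at their own pace and stop on an object; FORCE is the grip in N (left out, the last holds). Time passes only in rows, so rows that repeat a pose let the fingers close. It gives the time, the measured TCP pose, the force, the opening and the grip force at its end, in the units of the state.
- bot.get_state(): the state, without advancing time (a new reading comes with each control period).
- optics.get_image(name): name is "side" or "top" or "wrist"; returns (picture, depth): 420x560x3 uint8, red, green, blue; 420x560 float32, m along the optical axis (not along the pixel's ray), 0 where there is no reading.
- optics.camera_info(name): a dict with "vfov" (degrees; the focal length in pixels is half the picture's height over the tangent of half this angle, whatever the lens; pixels are square), "cx", "cy" (the principal point, pixels), "dist_coeffs" ([k1, k2, p1, p2, k3] as OpenCV has them; the pictures are not rectified), "R" (3x3) and "t" (3): a world point X has camera coordinates R X + t. Camera axes: x right, y down, z forward; pixel columns grow to the right and rows downward; lengths in m; the calibration is good to about 2 mm. A picture is of the moment at which its call begins: read the wrist's pose just before it. camera_info takes no time and is no camera call; for the wrist camera it gives the pose at the moment of the call.
- hand_in(): hands the job in; it is judged then, once.
The state is a dict: "time": time; "q": joint angles; "qd": joint speeds; "tau": joint torques, N m; "tool_pos": TCP position; "ee_rot": TCP orientation; "contact_force": force on the tool from outside, world axes, zero at the start; "torque": the same for the moment, N m; "grip_width": finger opening in m; "grip_force": force on a finger pad.
Only numpy, scipy, OpenCV 4.12 (cv2) and the standard library are available. Lean on these libraries where they do the work, as an engineer would, in place of code of your own. Each camera call takes 0.05 s, during which the arm holds its last target. There are 200 camera calls.

### The job

Press down the long tail of the jig's spring clip with one fingertip and, keeping it held down, push the cassette along the channel with the other fingertip, under the raised jaw, until it is fully home against the end stop. Then let go, so that the jaw springs down onto the cassette and holds it, and move clear. Only press and push: do not pick the cassette up, and leave everything else on the bench where it is.

Things in the scene. Friction and masses are not known exactly. Their poses are not given: they have to be found in the camera images.
- jig: Clamping jig fixed on the bench: base plate 170 x 112 x 8 mm under a grey channel block. Origin on the bench surface under the channel's centre line, at the near edge of the clip's jaw. x points along the channel towards the end stop (the way the cassette is pushed), y across to the clip's tail, z up. Channel floor at z = 25 mm, x = -115 to 24.
- stop_face (a point): Middle of the end stop's face that the cassette is pushed against: jig x = 24, y = 0, z = 30 mm (stop 10 mm high). The rails along both sides of the channel span |y| = 16.5 to 21.5 mm and stand 4 mm above its floor (to jig z = 29). A fingertip 12 mm thick on mid-tail with its end at jig z = 29.5 holds the clip at about 0.45.
- cassette: Deep tissue cassette, lid shut: a loose white plastic slab 42 (along x) x 30 x 12 mm, about 25 g. It starts flat in the channel, its leading end 7 to 36 mm short of the jaw. Origin at the centre of its underside; z up. Home against the end stop its origin is at jig x = 3, y = 0, z = 25 mm.
- clip (a joint): Tilt of the see-saw spring clip (rad): 0 with the jaw fully down, growing as the tail is pressed down, stop at 0.55. Hinge along the jig's x at y = 30, z = 32 mm. A spring shuts it: about 1 N on mid-tail starts it, 5 to 6 N hold it at 0.45. It rests at about 0.2 on a cassette beneath the jaw; the jaw clears a cassette from 0.24 on.
- tail_mid (a point): Middle of the upper face of the clip's tail (clip_c0; moves with it; jig x = -55, y = about 54). The tail is a steel press plate 3 mm thick beside the channel, so long that a fingertip can slide along it while pressing: jig x = -115 to 15, y = 32 to 70 mm. Slopes up outwards by 0.25 rad at rest; level at clip = 0.25 with its top at jig z = 33.5 mm. Under it nothing solid down to z = 8.
- jaw_lip (a point): Middle of the underside of the lip (clip_c1) at the end of the clip's jaw (moves with it). The jaw is an arm 16 mm wide (jig x = 0 to 16) from the hinge across the channel; lip at jig y = -6 to 4. At rest the lip's underside is at jig z = 31.5 mm, so it blocks the cassette (top at z = 37).
- scraper: loose flat-bladed scraper with a handle, 160 long, lying beside the jig; sizes in mm; leave it alone. Origin at its underside.
- brush: loose small brush, 150 long, lying beside the jig on the clip side; sizes in mm; leave it alone. Origin at its underside.
- beaker: loose small glass beaker, 54 across, 55 tall, beyond the jig's far end; sizes in mm; leave it alone. Origin at its underside.
- jar: loose amber jar, 44 across, 60 tall, beyond the jig; sizes in mm; leave it alone. Origin at its underside.
- mould: loose open steel mould, 50 x 36 x 12, beside the jig; sizes in mm; leave it alone. Origin at its underside.
- spare: a second cassette of the same make, lying on the bench beyond the jig's far end; sizes in mm; leave it alone. Origin at its underside.
- flask: loose white bottle, 60 across, 130 tall, to the right; sizes in mm; leave it alone. Origin at its underside.
- slidebox: blue box for glass slides, 100 x 80 x 35, to the left; sizes in mm; leave it alone. Origin at its underside.
There are look-alikes about, which are no part of the job. Of the things that look like the jig, the middle-sized one is meant.

How it is judged:
On the way, in this order (a step that is already met when the one before it is completed fails the run):
1. a finger holds the clip's tail down with the jaw raised, the cassette still in front of the jaw (value of joint clip above 0.22 rad and contact force between the fingers and clip_c0 above 0.5 N and x of cassette in the frame of jig below -0.018 m), for 0.1 s.
2. the cassette is pushed home against the end stop while a finger still holds the tail down (x of cassette in the frame of jig between 0 and 0.006 m and y of cassette in the frame of jig between -0.004 and 0.004 m and z of cassette in the frame of jig below 0.028 m and value of joint clip above 0.22 rad and contact force between the fingers and clip_c0 above 0.5 N), for 0.1 s.
At the end, for the whole second after the job is handed in: The cassette lies flat in the channel, at rest, within 3 mm of the end stop, and the released jaw presses on it (over 0.5 N, clip between 0.12 and 0.27) (x of cassette in the frame of jig between 0 and 0.006 m and y of cassette in the frame of jig between -0.004 and 0.004 m and z of cassette in the frame of jig below 0.028 m and value of joint clip between 0.12 and 0.27 rad and contact force between clip_c1 and cassette above 0.5 N and angle between cassette's own z axis and vertical below 0.1 rad and linear speed of cassette below 0.01 m/s); the robot touches nothing.
It fails at once if the cassette is lifted more than 8 mm off the channel floor or tipped by more than 0.35 rad (z of cassette in the frame of jig above 0.033 m or angle between cassette's own z axis and vertical above 0.35 rad).
It fails at once if something else on the bench is moved by more than 20 mm (distance of any of scraper, brush, beaker, jar, mould, spare, flask, slidebox from where it was at the start of the episode above 0.02 m).
It also fails if it takes over 42 s, if anything falls off the work surface, if the arm or the gripper's body presses on something with over 40 N, if the wrist force passes 120 N, or if a joint passes its speed limit or range.

## Working session

There is one attempt and no reset: what is moved stays moved. The work goes in short steps, Python scripts to look and compute and a shell command to move; the robot and the scene stay as the last step left them, time stands still between calls to the robot, and variables do not carry over. Pictures are saved under pics/ and viewed, at most 10 in all, crops included, and the job is handed in when it is done.

```bash
ls; mkdir -p pics
python3 - <<'E'
from station import bot, optics
import cv2,numpy as np
print(bot.get_state(), bot.grip_point_offset)
for n in ["top","side"]:
    p,d=optics.get_image(n); cv2.imwrite(f"pics/{n}0.png",p[:,:,::-1]); np.savez(f"{n}0.npz",p=p,d=d)
    i=optics.camera_info(n); print(n,{k:np.round(v,4).tolist() for k,v in i.items()})
    print((d>0).mean())
E
```

```text
pics
{'time': 0.0, 'q': array([ 8.95704602e-01,  3.81197497e-01,  1.29830070e+00,  1.03523557e-05,
        1.46360041e+00, -2.15317505e-01]), 'qd': array([-5.57876192e-04,  6.95038508e-04,  9.97045128e-05, -1.55010487e-03,
        4.99119428e-04, -3.93154743e-04]), 'tau': array([ 1.65534108e-03, -4.48466206e+01, -2.31281877e+01, -6.41871247e-05,
        4.73960827e-03, -5.82010898e-06]), 'tool_pos': array([0.24387116, 0.49263342, 0.23069751]), 'ee_rot': array([-7.15718839e-01, -3.05830242e+00,  2.12754934e-03]), 'contact_force': array([ 0.25104627, -0.15232408,  0.80523887]), 'torque': array([ 0.00253562,  0.00259962, -0.01916245]), 'grip_force': 0.0, 'grip_width': 0.08539972961378374} 0.0187
top {'vfov': 54.483, 'cx': 278.5009, 'cy': 205.5949, 'dist_coeffs': [0.0012, 0.0, 0.0, 0.0, 0.0], 'R': [[-0.0879, -0.9961, 0.0025], [-0.9726, 0.0853, -0.2161], [0.2151, -0.0214, -0.9764]], 't': [0.0216, 0.5394, 1.0054]}
0.9959098639455782
side {'vfov': 53.0336, 'cx': 287.0939, 'cy': 208.9298, 'dist_coeffs': [-0.0969, 0.0, 0.0, 0.0, 0.0], 'R': [[0.8576, -0.5144, 0.0036], [-0.3909, -0.6563, -0.6453], [0.3343, 0.552, -0.7639]], 't': [-0.4514, 0.243, 0.9261]}
0.9960459183673469
```

View pics/top0.png

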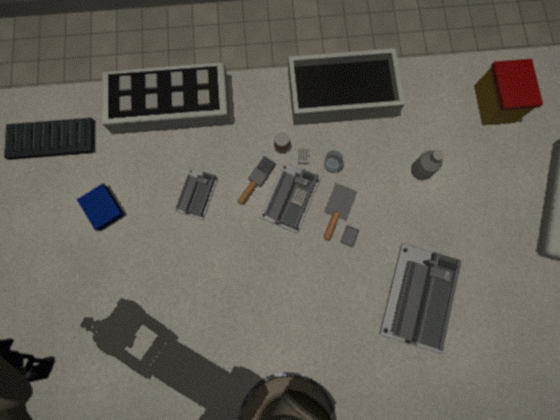

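View pics/side0.png

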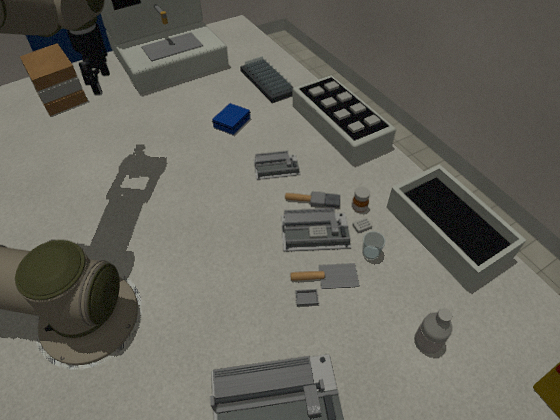

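The top picture shows three jigs. The middle-sized one is at (291,197), with its cassette at about (300,197), the brush to its left at (257,180) and the scraper to its right at (340,210). Next I'll measure it roughly from the depth image.

```bash
cat > h.py <<'E'
import numpy as np, cv2
from station import bot, optics
def cam(n):
    i=optics.camera_info(n); f=210/np.tan(np.radians(i["vfov"])/2)
    return dict(K=np.array([[f,0,i["cx"]],[0,f,i["cy"]],[0,0,1.]]),D=np.array(i["dist_coeffs"],float),R=np.array(i["R"]),t=np.array(i["t"]))
def rays(c,uv):
    n=cv2.undistortPoints(np.array(uv,float).reshape(-1,1,2),c["K"],c["D"])[:,0]
    return np.c_[n,np.ones(len(n))]
def cloud(c,d):   # HxWx3 world
    v,u=np.mgrid[:420,:560]; r=rays(c,np.c_[u.ravel(),v.ravel()])
    return (((r*d.reshape(-1,1))-c["t"])@c["R"]).reshape(420,560,3)
def onplane(c,uv,z):
    r=rays(c,uv)@c["R"]; o=-c["R"].T@c["t"]
    return o+r*((z-o[2])/r[:,2])[:,None]
def tri(c1,u1,c2,u2):
    P=[np.c_[c["R"],c["t"]] for c in (c1,c2)]
    X=cv2.triangulatePoints(P[0],P[1],rays(c1,u1)[:,:2].T,rays(c2,u2)[:,:2].T); return (X[:3]/X[3]).T
def proj(c,X): return cv2.projectPoints(np.array(X,float),cv2.Rodrigues(c["R"])[0],c["t"],c["K"],c["D"])[0][:,0]
E
python3 - <<'E'
from h import *
a=[]
for n,box in (("top",(245,150,365,250)),("side",(265,180,375,260))):
    z=np.load(n+"0.npz"); c=cam(n); W=cloud(c,z["d"])
    x0,y0,x1,y1=box; m=W[y0:y1,x0:x1]
    print(n,"bench z",np.median(m[...,2]))
    hi=(W[...,2]>0.004)&(W[...,2]<.2); hi[:y0]=0;hi[y1:]=0;hi[:,:x0]=0;hi[:,x1:]=0
    k,l,s,ce=cv2.connectedComponentsWithStats(hi.astype(np.uint8))
    for j in range(1,k):
        if s[j,4]>60:
            q=W[l==j]; print(s[j],np.round(q.mean(0),3),np.round(q[:,2].max(),3),cv2.minAreaRect((q[:,:2]*1000).astype(np.float32)))
p=cv2.imread("pics/top0.png")[150:250,240:365]; q=cv2.imread("pics/side0.png")[180:280,265:390]
cv2.imwrite("pics/crop0.png",np.hstack([cv2.resize(k,None,fx=3.2,fy=3.2,interpolation=cv2.INTER_CUBIC) for k in (p,q)]))
E
```

```text
top bench z 0.0024330738021935356
[297 150  12  14 156] [ 0.684 -0.107  0.012] 0.018 ((684.9656982421875, -106.50814819335938), (30.659360885620117, 38.23884963989258), 84.39154052734375)
[324 150  20  22 325] [ 0.66  -0.187  0.032] 0.061 ((661.7001953125, -188.01019287109375), (56.08220291137695, 63.97531509399414), 78.01913452148438)
[245 156  31  46 547] [0.639 0.019 0.019] 0.027 ((634.846435546875, 30.53728485107422), (51.58732223510742, 141.2096710205078), 51.888328552246094)
[ 260  163   61   70 2475] [ 0.567 -0.06   0.028] 0.048 ((573.573486328125, -61.56940460205078), (118.18534851074219, 175.98146057128906), 64.42084503173828)
[323 183  31  58 486] [ 0.521 -0.179  0.011] 0.025 ((518.4432373046875, -179.4950714111328), (65.1471939086914, 158.88063049316406), 66.35135650634766)
[340 225  20  22 151] [ 0.453 -0.21   0.008] 0.019 ((451.697998046875, -208.70848083496094), (38.74791717529297, 52.896263122558594), 61.61557388305664)
side bench z 0.004136856976845951
[351 187  20  27 373] [ 0.716 -0.057  0.041] 0.065 ((727.5288696289062, -42.56137466430664), (66.4428939819336, 50.85171127319336), 36.832584381103516)
[ 281  191   70   62 3246] [ 0.576 -0.053  0.026] 0.048 ((587.6276245117188, -29.45154571533203), (192.75743103027344, 169.20782470703125), 63.549861907958984)
[351 217  21  16 203] [ 0.685 -0.11   0.012] 0.017 ((690.7279052734375, -104.75540161132812), (42.58283615112305, 52.52664566040039), 82.20240783691406)
[362 231  13  29 319] [ 0.649 -0.181  0.033] 0.059 ((659.9035034179688, -166.83441162109375), (88.97264099121094, 34.70478439331055), 51.64080047607422)
```

View pics/crop0.png

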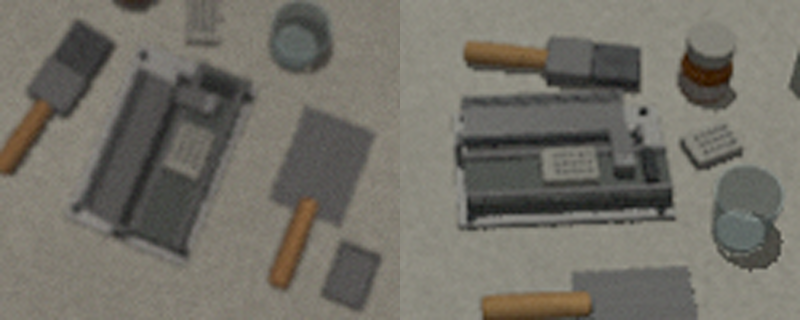

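Run:
```python
from h import *
from scipy.spatial.transform import Rotation as Ro
s=bot.get_state(); T=Ro.from_rotvec(s["ee_rot"]).as_matrix(); c=cam("wrist")
print(T.round(3)); print("cam in tool",(T.T@(-c["R"].T@c["t"]-s["tool_pos"])).round(4),"axis in tool",(T.T@c["R"].T).round(3), c["K"][0,0],c["D"])
tgt=np.array([.54,-.05,.231]); print("shift tool",(T.T@(tgt-s["tool_pos"])).round(4))
jx=np.array([np.cos(np.radians(-25.6)),np.sin(np.radians(-25.6)),0]); print("jx in tool",(T.T@jx).round(3))
```

```text
[[-0.896  0.444 -0.001]
 [ 0.444  0.896 -0.001]
 [ 0.    -0.001 -1.   ]]
cam in tool [ 0.0768  0.0004 -0.1438] axis in tool [[ 0.    -0.953 -0.301]
 [ 1.     0.001 -0.002]
 [ 0.002 -0.301  0.953]] 361.69701880963567 [0.01109763 0.         0.         0.         0.        ]
shift tool [-5.062e-01 -3.549e-01  1.000e-04]
jx in tool [-1.     0.013 -0.   ]
```

The crop shows the middle jig with its jaw at the far end and its tail on the left. The cassette sits short of the jaw. I'll move the wrist camera above it.

```bash
python3 -m crank '[[[0,-0.05,-0.035,0,0],[0,-0.1,-0.07,0,0],[0,-0.15,-0.105,0,0],[0,-0.2,-0.14,0,0],[0,-0.25,-0.175,0,0],[0,-0.3,-0.21,0,0],[0,-0.35,-0.245,0,0],[0,-0.4,-0.28,0,0],[0,-0.45,-0.315,0,0],[0,-0.5,-0.35,0,0],[0.4,-0.506,-0.355,0,0],[0.4,-0.506,-0.355,0,0],[0.4,-0.506,-0.355,0,0],[0.4,-0.506,-0.355,0,0]]]'
python3 - <<'E'
from h import *
s=bot.get_state(); print(s)
c=cam("wrist"); p,d=optics.get_image("wrist"); cv2.imwrite("pics/w1.png",p[:,:,::-1]); np.savez("w1.npz",p=p,d=d,pos=s["tool_pos"],rot=s["ee_rot"],**c)
E
```

```text
time: 1.85
tool_pos: [0.5396, -0.0487, 0.2316]
ee_rot: [0.713, 3.059, 0.0]
contact_force: [-0.9, 0.9, 0.7]
grip_width: 0.0513
grip_force: 0.0
{'time': 1.85, 'q': array([-3.08611154e-01,  3.65906434e-01,  1.31975137e+00,  2.94402085e-05,
        1.45570801e+00, -1.42119550e+00]), 'qd': array([-0.00584988,  0.0031374 , -0.00382652, -0.00145582,  0.00193916,
       -0.00191349]), 'tau': array([-1.61175001e-01, -4.37835717e+01, -2.30333322e+01, -3.07113936e-03,
       -1.89083708e-03,  4.18599579e-03]), 'tool_pos': array([ 0.53961768, -0.04869411,  0.23161773]), 'ee_rot': array([7.13430864e-01, 3.05927859e+00, 1.74932835e-05]), 'contact_force': array([-0.88710467,  0.92099332,  0.69934669]), 'torque': array([-0.01198177,  0.0321048 , -0.0141005 ]), 'grip_force': 0.0, 'grip_width': 0.05132224025435984}
```

View pics/w1.png

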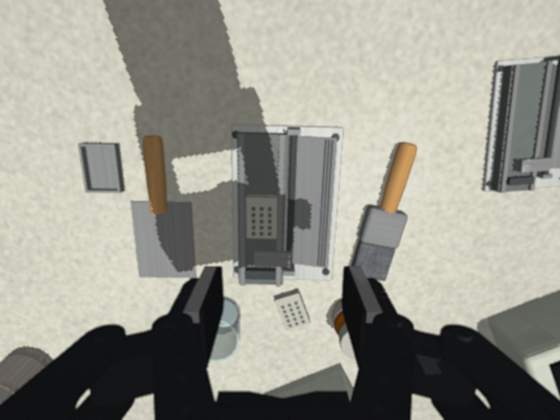

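The wrist view shows the jig upright, with +x pointing down the picture. The channel runs from (262,130) to (262,250), the cassette is at (262,217), the jaw at (270,258) and the tail on the right at (310,190). I'll fit the jig frame from the depth points.

```bash
cat > jig.py <<'E'
from h import *
import sys
z=np.load(sys.argv[1]); c={k:z[k] for k in "KDRt"}; W=cloud(c,z["d"])
x0,y0,x1,y1=map(int,sys.argv[2].split(","))
m=np.zeros((420,560),bool); m[y0:y1,x0:x1]=1
print("bench",np.median(W[m&(np.abs(W[...,2])<.004)][:,2]) if (m&(np.abs(W[...,2])<.004)).any() else None)
k,l,s,ce=cv2.connectedComponentsWithStats((m&(W[...,2]>.005)&(W[...,2]<.06)).astype(np.uint8))
j=1+s[1:,4].argmax(); Q=W[l==j]; print(s[j])
r=cv2.minAreaRect((Q[:,:2]*1000).astype(np.float32)); print(r)
b=cv2.boxPoints(r); e=[b[1]-b[0],b[2]-b[1]]; e=max(e,key=np.linalg.norm); e=e/np.linalg.norm(e); e=e*np.sign(e[0])
ey=np.array([-e[1],e[0]]); print("yaw",np.degrees(np.arctan2(e[1],e[0])))
o=np.array(r[0]); P=np.c_[(Q[:,:2]*1000-o)@e,(Q[:,:2]*1000-o)@ey,Q[:,2]*1000]
# height map 4 mm grid relative to the rect centre
xs=np.arange(-92,93,6); ys=np.arange(-60,61,4)
print("      "+" ".join(f"{y:4d}" for y in ys))
for x in xs:
    row=[]
    for y in ys:
        q=P[(abs(P[:,0]-x)<3)&(abs(P[:,1]-y)<2),2]; row.append(f"{np.median(q):4.0f}" if len(q) else "   .")
    print(f"{x:5d} "+" ".join(row))
E
python3 jig.py w1.npz 225,115,350,290
```

```text
bench 0.0011670420906123968
[  231   124   113   163 16470]
((571.8552856445312, -61.92742919921875), (112.23342895507812, 169.8162078857422), 62.24229431152344)
yaw -27.757704
       -60  -56  -52  -48  -44  -40  -36  -32  -28  -24  -20  -16  -12   -8   -4    0    4    8   12   16   20   24   28   32   36   40   44   48   52   56   60
  -92    .    .    .    .    .    .    .    .    .    .    .    .    .    .    .    .    .    .    .    .    .    .    .    .    .    .    .    .    .    .    .
  -86    .    7    9    8    8    9    9    9    9    8    9    8    8    9    8   16   28   24   13    9    8    8    9    9    9    9    9    9    8    9    .
  -80    .    8   10    9   10   10   10   10   11   10   10   10   10   10   10   14   39   38   36   10    9    9    9    9   10    9    9    9    9    8    .
  -74    .    8   11   26   31   27   26   26   26   26   27   26   26   26   30   25   37   37   36   37   38   39   40   41   42   43   44   11   10    9    .
  -68    .    9   10   26   30   27   27   26   27   26   26   27   26   28   30   17   37   37   36   38   38   40   
[... 3528 characters left out ...]
9    9    9    .   10    .    .    .    9    9    9    .
   70    .    9   11   24   30   35   36   36   36   36   36   36   36   31   30   26    .    .    9    9    9    9    9    9    8    9   10   12   10    9    .
   76    .    7   10   26   30   27   27   26   27   27   26   26   26   30   30   26    .    .    9    9    9    9    9    9    9    9    9   11    9    8    .
   82    .    8    9   26   30   28   26   26   26   26   26   26   26   27   30    9    9    9    9    9    9    9    9    9    9    9    9    9    9    9    .
   88    .    .    .    .    .    .    .    .    .    .    .    .    .    .    .    .    .    .    .    .    .    .    .    .    .    .    .    .    .    .    .
```

```bash
cat > fine.py <<'E'
from h import *
import sys
from scipy.spatial.transform import Rotation as Ro
z=np.load(sys.argv[1]); c={k:z[k] for k in "KDRt"}; W=cloud(c,z["d"])
o=np.array([571.86,-61.93]); a=np.radians(-27.76); e=np.array([np.cos(a),np.sin(a)]); ey=np.array([-e[1],e[0]])
L=np.dstack([(W[...,:2]*1000-o)@e,(W[...,:2]*1000-o)@ey,W[...,2]*1000]).reshape(-1,3)
def rng(name,xr,yr,zr):
    q=L[(L[:,0]>xr[0])&(L[:,0]<xr[1])&(L[:,1]>yr[0])&(L[:,1]<yr[1])&(L[:,2]>zr[0])&(L[:,2]<zr[1])]
    print(name,len(q),np.percentile(q,[.5,99.5],axis=0).round(1).tolist(),q[:,2].mean().round(1)); return q
r1=rng("rail -y",(-70,55),(-50,-41),(29.,32)); r2=rng("rail +y",(-70,35),(-9,0),(29.,32))
for r in (r1,r2): print("  slope deg",np.degrees(np.polyfit(r[:,0],r[:,1],1)[0]).round(2),"mean y",r[:,1].mean().round(2))
t=rng("tail",(-82,60),(10,47),(36.5,46)); rng("stop",(57,75),(-38,-15),(34,38)); rng("jaw",(36,60),(-30,0),(39,43))
q=rng("cassette",(-25,33),(-40,-8),(36.5,40.5)); print(cv2.minAreaRect(q[:,:2].astype(np.float32)))
T=Ro.from_rotvec(z["rot"]).as_matrix(); F=(W-z["pos"])@T
m=(np.abs(F[...,0])<.03)&(F[...,2]>-.06)&(F[...,2]<.02)&(np.abs(F[...,1])<.06)
for s in (-1,1):
    q=F[m&(F[...,1]*s>0)]
    if len(q): 
        q=q[q[:,2]>np.percentile(q[:,2],99.5)-.004]*1000; print("tip",len(q),np.percentile(q,[2,50,98],axis=0).round(1).tolist())
E
python3 fine.py w1.npz
```

```text
rail -y 519 [[-69.4, -45.5, 29.1], [54.4, -41.0, 31.8]] 30.3
rail +y 493 [[-69.1, -7.5, 29.1], [34.3, -2.5, 31.9]] 30.3
  slope deg 0.09 mean y -43.28
  slope deg -0.06 mean y -5.01
tail 4331 [[-77.5, 10.7, 36.5], [51.1, 44.5, 45.4]] 40.6
stop 200 [[60.6, -37.7, 34.2], [70.9, -15.6, 37.8]] 36.1
jaw 456 [[36.7, -30.0, 39.2], [53.4, -0.5, 42.8]] 41.2
cassette 1226 [[-18.3, -38.1, 36.6], [23.6, -8.3, 40.0]] 38.3
((2.607156753540039, -23.330799102783203), (43.10334777832031, 29.43189811706543), 1.1951054334640503)
tip 166 [[-10.5, -31.5, -10.9], [3.8, -25.4, -8.6], [11.0, -25.1, -4.7]]
tip 173 [[-10.6, 25.7, -10.9], [4.1, 26.0, -8.9], [10.9, 32.1, -4.7]]
```

```bash
cat > go.py <<'E'
from h import *
import sys
from scipy.spatial.transform import Rotation as Ro
o=np.array([.57186,-.06193]); a=np.radians(-27.76); e=np.array([np.cos(a),np.sin(a)]); ey=np.array([-e[1],e[0]])
J=o+.037*e-.0243*ey
s=bot.get_state(); T=Ro.from_rotvec(s["ee_rot"]).as_matrix()
d=s["tool_pos"][:2]-J
print("t",s["time"],"TCP jig mm",(d@e*1e3).round(2),(d@ey*1e3).round(2),"z",(s["tool_pos"][2]*1e3).round(2),"F jig",(s["contact_force"][:2]@e).round(2),(s["contact_force"][:2]@ey).round(2),s["contact_force"][2].round(2),"w",s["grip_width"].round(4))
print("twist to go",(np.degrees(a)-np.degrees(np.arctan2(-T[1,0],-T[0,0]))).round(2),"(negate for tool z)")
if len(sys.argv)>1:
    x,y,z=[float(v)/1e3 for v in sys.argv[1:4]]
    t=np.r_[J+x*e+y*ey,z]; print("J",J,"shift tool",(T.T@(t-s["tool_pos"])).round(4))
E
python3 go.py -76 27 70
```

```text
Traceback (most recent call last):
  File "go.py", line 8, in <module>
    print("t",s["time"],"TCP jig mm",(d@e*1e3).round(2),(d@ey*1e3).round(2),"z",(s["tool_pos"][2]*1e3).round(2),"F jig",(s["contact_force"][:2]@e).round(2),(s["contact_force"][:2]@ey).round(2),s["contact_force"][2].round(2),"w",s["grip_width"].round(4))
                                                                                                                                                                                                                                    ^^^^^^^^^^^^^^^^^^^^^
AttributeError: 'float' object has no attribute 'round'
```

```bash
sed -i 's/s\["grip_width"\].round(4)/round(s["grip_width"],4)/' go.py; python3 go.py -76 27 70
```

```text
t 1.9 TCP jig mm -71.55 20.91 z 231.59 F jig 0.46 -0.03 -0.1 w 0.0508
twist to go -1.49 (negate for tool z)
J [ 0.59328335 -0.10066668] shift tool [0.0043 0.0062 0.1616]
```

```bash
python3 -m crank '[[[0.5,0.004,0.006,0.04,1.5],[0.5,0.004,0.006,0.08,1.5],[0.5,0.004,0.006,0.12,1.5],[0.5,0.004,0.006,0.15,1.5],[0.5,0.004,0.006,0.162,1.5],[0.5,0.004,0.006,0.162,1.5],[0.5,0.004,0.006,0.162,1.5]]]'
python3 go.py -76 27 50
python3 - <<'E'
from h import *
s=bot.get_state()
c=cam("wrist"); p,d=optics.get_image("wrist"); cv2.imwrite("pics/w2.png",p[:,:,::-1]); np.savez("w2.npz",p=p,d=d,pos=s["tool_pos"],rot=s["ee_rot"],**c)
E
python3 fine.py w2.npz
```

```text
time: 2.78
tool_pos: [0.5397, -0.0427, 0.0706]
ee_rot: [0.755, 3.047, -0.0]
contact_force: [-0.2, -0.2, 0.5]
grip_width: 0.0425
grip_force: 0.0
t 2.775 TCP jig mm -74.38 26.32 z 70.56 F jig -0.12 -0.28 0.49 w 0.0425
twist to go 0.07 (negate for tool z)
J [ 0.59328335 -0.10066668] shift tool [0.0017 0.0007 0.0206]
rail -y 695 [[-69.9, -45.3, 29.1], [-17.5, -41.0, 31.7]] 30.3
rail +y 1490 [[-69.5, -7.9, 29.1], [34.2, -2.3, 31.7]] 30.2
  slope deg -0.08 mean y -43.14
  slope deg -0.1 mean y -4.81
tail 10199 [[-77.8, 10.9, 36.5], [50.4, 44.5, 45.0]] 40.1Traceback (most recent call last):
  File "fine.py", line 12, in <module>
    t=rng("tail",(-82,60),(10,47),(36.5,46)); rng("stop",(57,75),(-38,-15),(34,38)); rng("jaw",(36,60),(-30,0),(39,43))
                                              ~~~^^^^^^^^^^^^^^^^^^^^^^^^^^^^^^^^^^
  File "fine.py", line 9, in rng
    print(name,len(q),np.percentile(q,[.5,99.5],axis=0).round(1).tolist(),q[:,2].mean().round(1)); return q
                      ~~~~~~~~~~~~~^^^^^^^^^^^^^^^^^^^^
    return _quantile_unchecked(
        a, q, axis, out, overwrite_input, method, keepdims, weights)
    return _ureduce(a,
                    func=_quantile_ureduce_func,
    ...<5 lines>...
                    overwrite_input=overwrite_input,
                    method=method)
    r = func(a, **kwargs)
    result = _quantile(arr,
                       quantiles=q,
    ...<2 lines>...
                       out=out,
                       weights=wgt)
    slices_having_nans = np.isnan(arr[-1, ...])
                                  ~~~^^^^^^^^^
IndexError: index -1 is out of bounds for axis 0 with size 0
```

View pics/w2.png

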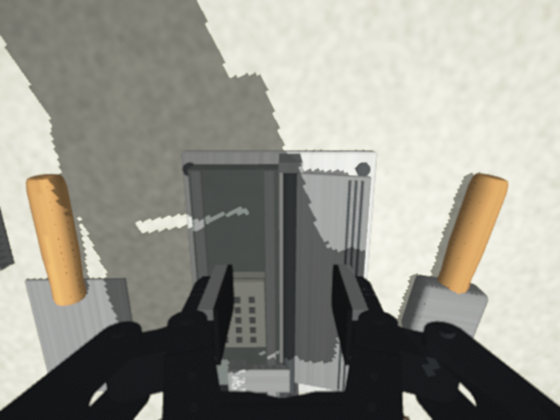

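The fingers straddle the gap. The left finger at (215,310) is over the channel near the cassette at (248,310), and the right one at (350,310) is over the tail. Next I'll get the tip height and the cassette's rear edge.

```bash
sed -i 's/^    print(name,len/    if len(q)<9: print(name,"few"); return q\n    print(name,len/; s/; print(cv2.minAreaRect(q\[:,:2\].astype(np.float32)))//' fine.py; python3 fine.py w2.npz | tail -5
python3 - <<'E'
# two-view check: cassette rear top corners, w1 and w2, found as colour/height edge -> here tip rays: print tip rows of lowest points
from h import *
from scipy.spatial.transform import Rotation as Ro
z=np.load("w2.npz"); c={k:z[k] for k in "KDRt"}; W=cloud(c,z["d"]); T=Ro.from_rotvec(z["rot"]).as_matrix(); F=(W-z["pos"])@T*1e3
for s in (-1,1):
    m=(abs(F[...,0])<14)&(F[...,1]*s>18)&(F[...,1]*s<40)
    h,b=np.histogram(F[m][:,2],np.arange(-40,45,2)); print(s,dict(zip(b[:-1].astype(int).tolist(),h.tolist())))
E
```

```text
stop few
jaw 1215 [[36.1, -29.5, 39.1], [53.1, -0.4, 42.6]] 41.0
cassette 2177 [[-18.6, -29.7, 36.8], [23.4, -8.1, 39.8]] 38.2
tip 167 [[-9.4, -30.3, -9.8], [4.8, -21.2, -7.7], [11.0, -20.9, -3.2]]
tip 167 [[-10.3, 21.5, -9.6], [5.2, 21.7, -7.4], [11.0, 31.0, -2.8]]
-1 {-40: 174, -38: 135, -36: 134, -34: 155, -32: 160, -30: 157, -28: 139, -26: 142, -24: 118, -22: 130, -20: 119, -18: 117, -16: 111, -14: 103, -12: 96, -10: 69, -8: 58, -6: 29, -4: 15, -2: 0, 0: 0, 2: 0, 4: 0, 6: 0, 8: 0, 10: 0, 12: 0, 14: 0, 16: 0, 18: 0, 20: 0, 22: 0, 24: 0, 26: 0, 28: 0, 30: 0, 32: 0, 34: 0, 36: 0, 38: 0, 40: 0, 42: 559}
1 {-40: 196, -38: 121, -36: 136, -34: 164, -32: 162, -30: 147, -28: 139, -26: 120, -24: 146, -22: 125, -20: 123, -18: 115, -16: 108, -14: 98, -12: 96, -10: 82, -8: 51, -6: 35, -4: 14, -2: 0, 0: 0, 2: 0, 4: 0, 6: 0, 8: 0, 10: 0, 12: 0, 14: 0, 16: 0, 18: 0, 20: 0, 22: 0, 24: 24, 26: 464, 28: 564, 30: 675, 32: 172, 34: 0, 36: 0, 38: 0, 40: 0, 42: 0}
```

```bash
python3 -m crank '[[[0.5,0,0.001,0.015,0],[0.5,0,0.001,0.027,0],[0.5,0,0.001,0.032,0],[0.5,0,0.001,0.034,0],[0.5,0,0.001,0.034,0]]]' | tail -3; python3 go.py -72 27 28
python3 -m crank '[[[0.5,0,0,0.002,0],[0.5,0,0,0.004,0],[0.5,0,0,0.004,0]]]' | tail -3;python3 go.py -72 27 28
python3 -m crank '[[[0.5,0,0,0.001,0],[0.5,0,0,0.002,0],[0.5,0,0,0.002,0],[0.5,0,0,0.002,0]]]' | tail -3;python3 go.py -72 27 28
```

```text
contact_force: [-1.3, 0.5, 1.3]
grip_width: 0.0429
grip_force: 0.7
t 3.45 TCP jig mm -75.07 27.07 z 35.37 F jig -1.39 -0.12 1.27 w 0.0429
twist to go 0.08 (negate for tool z)
J [ 0.59328335 -0.10066668] shift tool [-0.0031 -0.0001  0.0074]
contact_force: [1.2, 3.1, 3.5]
grip_width: 0.0423
grip_force: 1.7
t 3.825 TCP jig mm -74.85 27.3 z 31.45 F jig -0.42 3.29 3.5 w 0.0423
twist to go 0.09 (negate for tool z)
J [ 0.59328335 -0.10066668] shift tool [-0.0029 -0.0003  0.0035]
contact_force: [1.1, 3.8, 4.8]
grip_width: 0.0425
grip_force: 2.4
t 4.325 TCP jig mm -74.85 27.19 z 29.44 F jig -0.85 3.9 4.76 w 0.0425
twist to go 0.09 (negate for tool z)
J [ 0.59328335 -0.10066668] shift tool [-0.0028 -0.0002  0.0014]
```

The tail is held at about 4.8 N. I'll go 1 mm lower, then push.

```bash
python3 -m crank '[[[0.5,0,0,0.001,0],[0.5,0,0,0.001,0],[0.5,-0.002,0,0.001,0],[0.5,-0.005,0,0.001,0],[0.5,-0.008,0,0.001,0],[0.5,-0.011,0,0.001,0],[0.5,-0.014,0,0.001,0],[0.5,-0.017,0,0.001,0],[0.5,-0.02,0,0.001,0],[0.5,-0.02,0,0.001,0]]]' | tail -3
python3 go.py -29 27 28
python3 - <<'E'
from h import *
s=bot.get_state()
c=cam("wrist"); p,d=optics.get_image("wrist"); q,_=optics.get_image("side")
cv2.imwrite("pics/w3.png",np.hstack([cv2.resize(p[180:400,130:430],(450,330)),cv2.resize(q[195:260,270:360],(350,330))])[:,:,::-1]); np.savez("w3.npz",p=p,d=d,pos=s["tool_pos"],rot=s["ee_rot"],**c)
E
python3 fine.py w3.npz
```

```text
contact_force: [-2.4, 3.5, 6.0]
grip_width: 0.0424
grip_force: 2.9
t 5.575 TCP jig mm -55.85 26.55 z 27.98 F jig -3.74 1.99 6.04 w 0.0424
twist to go 0.07 (negate for tool z)
J [ 0.59328335 -0.10066668] shift tool [-0.0268  0.0005 -0.0001]
rail -y 1412 [[-69.8, -45.3, 29.1], [-4.6, -41.0, 31.7]] 30.3
rail +y 2496 [[-69.6, -8.1, 29.1], [34.0, -2.2, 31.7]] 30.2
  slope deg -0.12 mean y -43.1
  slope deg -0.09 mean y -4.78
tail 551 [[-81.9, 10.0, 36.7], [-7.9, 37.1, 45.9]] 41.3
stop few
jaw few
cassette 2766 [[-21.5, -26.2, 36.6], [32.4, -8.1, 39.8]] 38.2
tip 709 [[-28.6, -57.4, 17.3], [2.1, -1.9, 18.9], [28.6, -0.5, 19.8]]
tip 955 [[-24.3, 48.5, 17.8], [4.2, 50.9, 18.9], [29.1, 53.2, 19.9]]
```

View pics/w3.png

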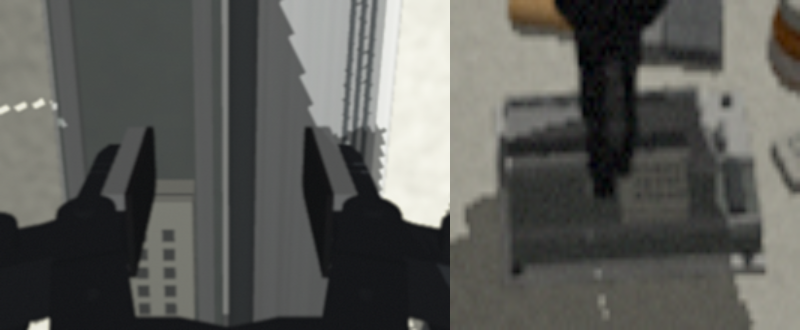

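The left panel shows the channel finger behind the cassette, which sits straight between the rails, and the other finger pressing the tail flat. In the side panel the finger is directly behind the cassette. I'll keep pushing.

```bash
python3 -m crank '[[[0.5,-0.003,0,0,0],[0.5,-0.006,0,0,0],[0.5,-0.009,0,0,0],[0.5,-0.012,0,0,0],[0.5,-0.015,0,0,0],[0.5,-0.018,0,0,0],[0.5,-0.021,0,0,0],[0.5,-0.023,0,0,0],[0.5,-0.023,0,0,0]]]' | tail -3
python3 go.py -29 27 28
python3 -m crank '[[[0.5,-0.001,0,0,0],[0.5,-0.002,0,0,0],[0.5,-0.003,0,0,0],[0.5,-0.003,0,0,0]]]' | tail -3
python3 go.py -29 27 28
```

```text
contact_force: [-2.7, 3.5, 5.8]
grip_width: 0.0426
grip_force: 2.9
t 6.8 TCP jig mm -32.94 26.54 z 27.95 F jig -4.01 1.84 5.81 w 0.0426
twist to go 0.07 (negate for tool z)
J [ 0.59328335 -0.10066668] shift tool [-0.0039  0.0005 -0.0001]
contact_force: [-2.3, 1.8, 5.5]
grip_width: 0.0431
grip_force: 2.9
t 7.3 TCP jig mm -30.12 26.55 z 27.98 F jig -2.85 0.52 5.51 w 0.0431
twist to go 0.07 (negate for tool z)
J [ 0.59328335 -0.10066668] shift tool [-0.0011  0.0005 -0.    ]
```

```bash
python3 -m crank '[[[0.5,-0.001,0,0,0],[0.5,-0.001,0,0,0]]]' | tail -3
python3 go.py |head -1
python3 -m crank '[[[0.5,-0.001,0,0,0],[0.5,-0.001,0,0,0]]]' | tail -3
python3 go.py |head -1
```

```text
contact_force: [-3.5, 3.7, 5.2]
grip_width: 0.0431
grip_force: 3.7
t 7.55 TCP jig mm -29.18 26.54 z 27.97 F jig -4.83 1.64 5.22 w 0.0431
contact_force: [-7.2, 5.0, 7.9]
grip_width: 0.0428
grip_force: 4.9
t 7.8 TCP jig mm -29.1 26.51 z 27.91 F jig -8.66 1.1 7.89 w 0.0428
```

The push stalls at TCP jig x = -29.1, where home should be -29, and the force is rising. The cassette is home. I'll hold, back off along x with the tail still held, then lift.

```bash
python3 -m crank '[[[0.5,0,0,0,0],[0.5,0.001,0,0,0],[0.5,0.003,0,0,0],[0.5,0.005,0,0,0],[0.5,0.005,0,0,0],[0.5,0.005,0,-0.003,0],[0.5,0.005,0,-0.006,0],[0.5,0.005,0,-0.01,0],[0.5,0.005,0,-0.02,0],[0.5,0.005,0,-0.05,0],[0.5,0.03,0,-0.1,0],[0.5,0.03,0,-0.15,0],[0.5,0.03,0,-0.2,0],[0.5,0.03,0,-0.2,0],[0.5,0.03,0,-0.2,0]]]'
python3 - <<'E'
from h import *
s=bot.get_state()
c=cam("wrist"); p,d=optics.get_image("wrist"); q,_=optics.get_image("side")
cv2.imwrite("pics/w4.png",np.hstack([cv2.resize(p[100:320,130:430],(450,330)),cv2.resize(q[195:260,270:360],(350,330))])[:,:,::-1]); np.savez("w4.npz",p=p,d=d,pos=s["tool_pos"],rot=s["ee_rot"],**c)
E
sed -i 's/(-25,33)/(10,55)/' fine.py; python3 fine.py w4.npz
```

```text
time: 9.68
tool_pos: [0.5549, -0.05, 0.2279]
ee_rot: [-0.756, -3.048, -0.0]
contact_force: [-0.7, 0.2, -0.7]
grip_width: 0.0426
grip_force: 0.0
rail -y 552 [[-69.5, -45.6, 29.1], [54.1, -41.0, 31.8]] 30.3
rail +y 543 [[-69.4, -7.5, 29.1], [34.3, -2.5, 31.7]] 30.3
  slope deg -0.01 mean y -43.25
  slope deg 0.11 mean y -4.9
tail 991 [[-80.6, 10.2, 36.5], [51.6, 45.5, 39.3]] 37.0
stop 208 [[57.3, -37.9, 34.3], [70.8, -15.3, 37.9]] 36.4
jaw 95 [[36.0, -29.8, 39.0], [59.9, -0.9, 43.0]] 41.1
cassette 711 [[19.0, -38.2, 36.6], [54.4, -8.7, 40.2]] 38.3
tip 152 [[-9.6, -27.4, -9.5], [4.5, -21.1, -7.4], [11.0, -20.9, -3.3]]
tip 149 [[-10.1, 21.5, -9.5], [5.5, 21.7, -7.0], [11.0, 28.2, -2.8]]
```

View pics/w4.png

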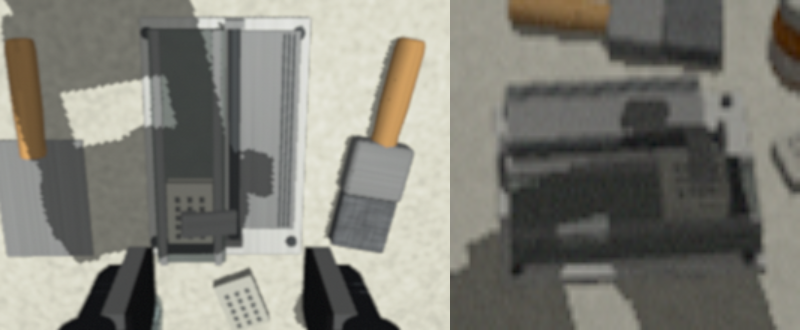

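The cassette is under the jaw with its rear edge at jig x = -18, which is home. It lies flat and within 1 mm of the centre line, the tail is resting nearly level, and the robot is clear.

```bash
python3 -c "
from station import hand_in
print(hand_in())"
```

```text
the job is handed in; nothing more can be done
None
```

I pushed the cassette home against the end stop with the tail held down and released the jaw onto it. The last pictures showed it flat and held with the robot clear, and I handed the job in at about 10 s (no verdict was returned).

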